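# Fit a label cassette and click the printer's cover shut

## Task

Fit the label cassette into the open label printer, outlet nose to the front and sitting fully down between its guides, then swing the printer's cover over and press its front edge down until the catch clicks and holds it shut. Be gentle with the plastic: never push on the printer, its cover or the cassette in it with more than 25 N (the catch gives way at about 10 N). Leave the other things on the bench where they are.

Things in the scene. Friction and masses are not known exactly. Their poses are not given: they have to be found in the camera images.
- printer: Desktop label printer, white shell, 210 mm deep (x) x 160 mm wide (y), fixed, on levelling feet 3 to 12 mm high. Origin: centre of the shell's underside, z up; its front faces its own -x. Open well (x -91 to +40 mm, y +-73 mm, floor at z = 28 mm), walls ending at z = 55 mm; rear housing (behind x = 53 mm) to z = 66 mm.
- cassette_home (a point): Where the origin of the seated cassette belongs: on the well's floor, x = -22 mm, y = 0, z = 28 mm of the printer, axes as the printer's. Round it stand four corner guides, 16 mm high with bevelled tops, that leave the cassette 1.5 mm of play on each side and its nose free to the front. A 9 mm high spindle on the floor goes into the cassette's hollow underside.
- hinge (a point): Middle of the cover's hinge line, which runs along the printer's y, at x = 45 mm, z = 60 mm of the printer; axes as the printer's.
- cover_edge (a point): The place to press on the cover, over the catch: middle of its outer face between thumb ridges, 11 mm behind its front edge, 135 mm from the hinge line, 5 mm out from the hinge plane (it moves with the cover; its z is the outward normal). With the cover shut it lies at x = -90 mm, y = 0 of the printer, its z anywhere from 61 to 69 mm.
- cover (a joint): Angle (rad) of the cover, a flat panel, 146 mm from hinge line to front edge, 156 mm wide, 5 mm thick: 0 = level, 1.57 = upright, opens backwards to 1.95. A stiff hinge (0.1 N m) keeps it where it is left. Shut, it rests caught on hard buffers in the front wall; at a level not known beforehand: the shut angle is anywhere from -0.03 to 0.04. Not caught, it springs up to 0.055 or more when let go.
- cassette: Label cassette, grey plastic box 66 mm long (its x) x 50 mm wide (its y) x 26 mm high, with a 12 mm long, 30 mm wide outlet nose at the end towards its own -x, about 150 g, lying flat. Origin: centre of the underside of the 66 x 50 box, z up. Grip it across its 50 mm width.
- cassette_nose (a point): Front end of the cassette's outlet nose, 45 mm from the cassette's origin towards its -x, 12 mm above its underside.
- tape_roll: Bystander: roll of brown parcel tape lying flat, 100 mm across, 48 mm high. Origin: centre of its underside.
- cups: Bystander: upright nested stack of white paper cups, 92 mm across, 112 mm high. Origin: centre of its underside.
- carton: Bystander: small closed cardboard carton 130 x 95 x 75 mm. Origin: centre of its underside.
- cutter: Bystander: box cutter with a yellow handle, lying flat, 145 x 22 x 16 mm. Origin: underside of its handle's middle.
- catch_place (a point): Middle of the catch's nominal place in the printer's front wall (x = -86, z = 53 mm of the printer). The latch strip there varies 4 mm up or down. Two sprung pins in the front wall (x = -97, y = +-50 mm) stand 12 mm above its buffers and lift an uncaught cover (4 N). The cover's barb meets the catch some 8 mm above shut, needs 8 to 12 N in all, and clicks in 1 to 2 mm above the hard buffers.
Things that resemble listed ones, but are neither listed nor needed, are in the scene too. There is more than one size of the cassette; the job needs the middle-sized.

How it is judged:
On the way, in this order (a step that is already met when the one before it is completed fails the run):
1. the cassette sits fully down between its guides, nose to the front, with the cover still open (z of cassette in the frame of printer below 0.0305 m and x of cassette in the frame of printer between -0.0255 and -0.0185 m and y of cassette in the frame of printer between -0.0035 and 0.0035 m and x of cassette_nose in the frame of printer below -0.05 m and value of joint cover above 1 rad), for 0.2 s.
2. the cover is pressed shut (value of joint cover below 0.045 rad), for 0.2 s.
At the end, for the whole second after the job is handed in: The cover stays shut by itself, held by the catch (angle below 0.045 rad; an uncaught cover springs up past 0.055), and the cassette lies still in the printer, nose to the front, within 3.5 mm of its home sideways and lengthwise and 2.5 mm in height (value of joint cover below 0.045 rad and z of cassette in the frame of printer below 0.0305 m and x of cassette in the frame of printer between -0.0255 and -0.0185 m and y of cassette in the frame of printer between -0.0035 and 0.0035 m and x of cassette_nose in the frame of printer below -0.05 m and linear speed of cassette below 0.02 m/s); the robot touches nothing.
It fails at once if the robot pushes on the printer, its cover or its catch with more than 25 N (contact force between any of the fingers, the arm and printer above 25 N).
It fails at once if the cassette is pressed against the printer with more than 25 N (contact force between cassette and printer above 25 N).
It fails at once if a bystander is moved more than 20 mm (distance of any of tape_roll, cups, carton, cutter from where it was at the start of the episode above 0.02 m).
It also fails if it takes over 64 s, if anything falls off the work surface, if the arm or the gripper's body presses on something with over 40 N, if the wrist force passes 120 N, or if a joint passes its speed limit or range.

## Robot

A 6-joint arm with a two-finger parallel gripper is mounted at the origin on the work surface. World frame = base frame: x ahead of the robot, y to its left, z up, the work surface at z = 0. Lengths are in m, angles in rad, forces in N, time in s.
With the tool pointing down it reaches from about 0.25 to 0.725 m from the base axis. Payload 4 kg.
Tool frame: the origin (TCP) lies midway between the tips of the shut fingers; the grasp point (between the pads) lies pinch_z behind it (pinch_z is the distance from the TCP to the grasp point, in m); z points along the fingers, y is the direction in which the jaws open and shut (so a half turn about z gives the same grasp; the last joint's range is limited). The gripper opens to 85 mm and grips with 20 to 120 N. Pads are 22 mm wide; open, the fingers measure 114 mm over their backs; the gripper's body (76 mm by 85 mm) begins 54 mm behind the grasp point. The pads swing forward as they close: fully open they stand 13 mm farther back than shut.
Start: joints at [1.118, 0.241, 0.005, 1.335, 0, 1.571], TCP at [0.219, 0.45, 0.231] pointing down, gripper open.
Joint ranges: [-2.72, 2.72], [-1.05, 1.87], [-1.09, 1.28], [-1.99, 2.15], [-1.42, 1.44], [-3.14, 3.14]. Speed limits (rad/s): [2.79, 2.79, 3.14, 3.14, 3.14, 3.14].

## Interface

Orientations are given as a unit quaternion [x, y, z, w].
In Python, from workcell import * gives the robot as it stands.
- The arm moves only by the tool move_arm, never from a script. Its argument "motion" is a list of rows, each a list of 3 entries, a list of its own where there are three numbers: the finger opening in mm, from 0 to 85.4, then the shift along the tool's x, y, z in units of 50 mm (1.0 is 50 mm), then the turn about the tool's z in units of 6 degrees (1.0 is 6 degrees). In form: [[claw, [dx, dy, dz], roll], ...]. A call has exactly 10 rows; each row is the pose to reach, as a shift and turn from the pose commanded when the call began, along the tool's axes at that moment; what a row does not reach only later rows make up. A row lasts 1/10 s, in which the tool goes at most 50 mm and 8.59 degrees, less where a joint would pass 70% of its speed; a pose out of reach is approached as far as the arm can. A call with a gripper value outside its range is refused whole. The fingers move at their own pace and stop on an object; the grip force is fixed at half the most. Time passes only in rows, so rows that repeat a pose let the fingers close, or fill a call up. It gives the time, the measured TCP pose, the force and the opening at its end, in the units of the state.
- get_obs(): the state, without advancing time (a new reading comes with each control period).
- camera(name): name is "side" or "top" or "wrist"; returns a dict with "color" (420x560x3 uint8, red, green, blue), "fx", "fy", "cx", "cy" (pixels), "distortion" ([k1, k2, p1, p2, k3] as OpenCV has them; the pictures are not rectified), "rvec" (rotation vector, rad) and "tvec" (3), from world to camera coordinates, as OpenCV has them; the wrist camera has in their place "mount" (4x4, takes a point from camera to tool coordinates, whose origin is the TCP and whose axes are the flange's). Camera axes: x right, y down, z forward; pixel columns grow to the right and rows downward; lengths in m; the calibration is good to about 2 mm. A picture is of the moment at which its call begins: read the wrist's pose just before it. There is no depth.
- job_done(): hands the job in, once; it reports no verdict.
The state is a dict: "clock": time; "joint_pos": joint angles; "joint_vel": joint speeds; "tau": joint torques, N m; "eef_pos": TCP position; "tool_rot": TCP orientation; "ft_force": force on the tool from outside, world axes, zero at the start; "ft_torque": the same for the moment, N m; "grip_width": finger opening in m.
Only numpy, scipy, OpenCV 4.12 (cv2) and the standard library are available. Lean on these libraries where they do the work, as an engineer would, in place of code of your own. Each camera call takes 0.05 s, during which the arm holds its last target.

## Working session

There is one attempt and no reset: what is moved stays moved. The work goes in short steps, Python scripts to look and compute and a tool call to move; the robot and the scene stay as the last step left them, time stands still between calls to the robot, and variables do not carry over. Pictures are saved under pics/ and viewed, and the job is handed in when it is done.

Besides the shell and the picture viewer there is one more tool, called after "Emit:" in YAML: its name, and indented under it one key for each argument. move_arm: Moves the arm, as the interface text tells. Its arguments: {"type":"object","properties":{"motion":{"type":"array","items":{"type":"array"}}},"required":["motion"]}

```bash
mkdir -p pics; ls
cat > h.py <<'E'
from workcell import *
import numpy as np, cv2
from scipy.spatial.transform import Rotation as R
def snap(name,fn):
    o=get_obs(); c=camera(name); cv2.imwrite('pics/'+fn+'.png',c['color'][:,:,::-1])
    c['K']=np.array([[c['fx'],0,c['cx']],[0,c['fy'],c['cy']],[0,0,1.]]); c['D']=np.array(c['distortion'],float)
    if 'mount' in c:
        T=np.eye(4);T[:3,:3]=R.from_quat(o['tool_rot']).as_matrix();T[:3,3]=o['eef_pos']
        M=T@np.array(c['mount']); c['Rwc']=M[:3,:3];c['C']=M[:3,3]
    else:
        r=cv2.Rodrigues(np.array(c['rvec'],float))[0]; c['Rwc']=r.T; c['C']=-r.T@np.array(c['tvec'],float).ravel()
    np.save('pics/'+fn+'.npy',{k:c[k] for k in('K','D','Rwc','C')},allow_pickle=True)
    return c
def load(fn): return np.load('pics/'+fn+'.npy',allow_pickle=True).item()
def ray(c,uv):
    p=cv2.undistortPoints(np.array(uv,float).reshape(-1,1,2),c['K'],c['D']).reshape(-1,2)
    d=np.c_[p,np.ones(len(p))]@c['Rwc'].T
    return d/np.linalg.norm(d,axis=1)[:,None]
def onz(c,uv,z):
    d=ray(c,uv); return c['C']+d*((z-c['C'][2])/d[:,2])[:,None]
def tri(c1,u1,c2,u2):
    a=ray(c1,u1);b=ray(c2,u2);out=[]
    for x,y in zip(a,b):
        A=np.c_[x,-y]; s=np.linalg.lstsq(A,c2['C']-c1['C'],rcond=None)[0]
        p=c1['C']+s[0]*x;q=c2['C']+s[1]*y; out.append(list((p+q)/2)+[np.linalg.norm(p-q)])
    return np.array(out)
def proj(c,P):
    Rm=c['Rwc'].T; t=-Rm@c['C']
    return cv2.projectPoints(np.array(P,float).reshape(-1,1,3),cv2.Rodrigues(Rm)[0],t,c['K'],c['D'])[0].reshape(-1,2)
E
python3 - <<'E'
from h import *
for n in('side','top','wrist'):
    c=snap(n,n+'0'); print(n,c['C'],c['Rwc'][:,2],c['fx'])
print(get_obs())
import workcell; print([k for k in dir(workcell) if k[0]!='_'])
try: print(pinch_z)
except Exception as e: print(e)
E
```

```text
pics
side [ 0.11051783 -0.72909738  0.92641471] [ 0.35196909  0.59171842 -0.72524966] 399.78589479443025
top [4.52535819e-01 1.06403053e-03 1.45883412e+00] [ 0.05843412  0.00460953 -0.99828062] 445.4555826124352
wrist [0.1469345  0.48409416 0.37325802] [ 0.28114362 -0.13879921 -0.94957519] 332.5225335652033
{'clock': 0.15, 'joint_pos': array([ 1.11797901e+00,  2.41225010e-01,  4.03454271e-03,  1.33517427e+00,
       -3.29100940e-05,  1.57078164e+00]), 'joint_vel': array([-0.00131066, -0.00123952,  0.0026368 ,  0.00126905, -0.00298205,
        0.0004908 ]), 'tau': array([-1.83136140e-04, -3.72635400e+01,  2.52638537e+01,  1.23923627e-02,
       -3.34306696e-05,  9.83854875e-06]), 'eef_pos': array([0.21855444, 0.44918361, 0.23062523]), 'tool_rot': array([ 2.24472055e-01,  9.74480211e-01, -7.67882817e-04, -1.60008097e-04]), 'ft_force': array([-0.54082233,  1.37803272,  0.89580067]), 'ft_torque': array([ 0.01649118, -0.03705123, -0.00533259]), 'grip_width': 0.08531716518239672}
['Unreachable', 'camera', 'get_obs', 'job_done', 'pinch_z']
0.0187
```

View pics/side0.png

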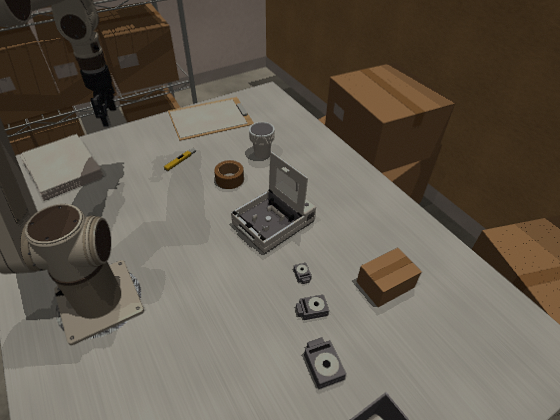

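View pics/top0.png

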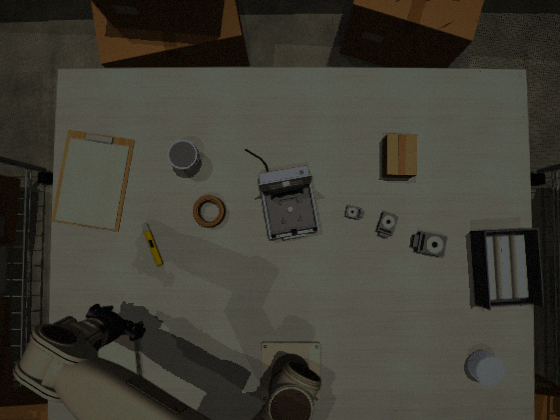

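View pics/wrist0.png

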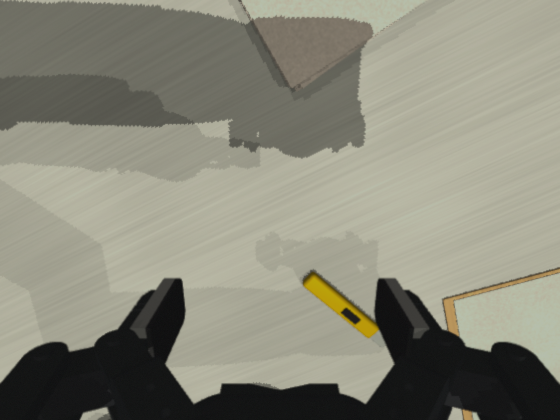

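Candidates for the cassette in the top view: small (353,212), middle (387,223), large (430,243). In the side view they are at (302,271), (313,307) and (325,362). The description calls for the middle one. I'll check it in crops.

Run:
```python
import cv2,numpy as np
t=cv2.imread('pics/top0.png');s=cv2.imread('pics/side0.png')
a=cv2.resize(t[190:265,330:460],None,fx=6,fy=6,interpolation=cv2.INTER_CUBIC)
cv2.imwrite('pics/c1.png',np.clip(a*1.6,0,255))
a=cv2.resize(t[145:250,235:335],None,fx=5.5,fy=5.5,interpolation=cv2.INTER_CUBIC)
cv2.imwrite('pics/c2.png',np.clip(a*1.6,0,255))
a=cv2.resize(s[145:325,220:350],None,fx=3.3,fy=3.3,interpolation=cv2.INTER_CUBIC)
cv2.imwrite('pics/c3.png',a)
```

```text
[ WARN:0@0.074] global loadsave.cpp:1063 imwrite_ Unsupported depth image for selected encoder is fallbacked to CV_8U.
```

View pics/c1.png

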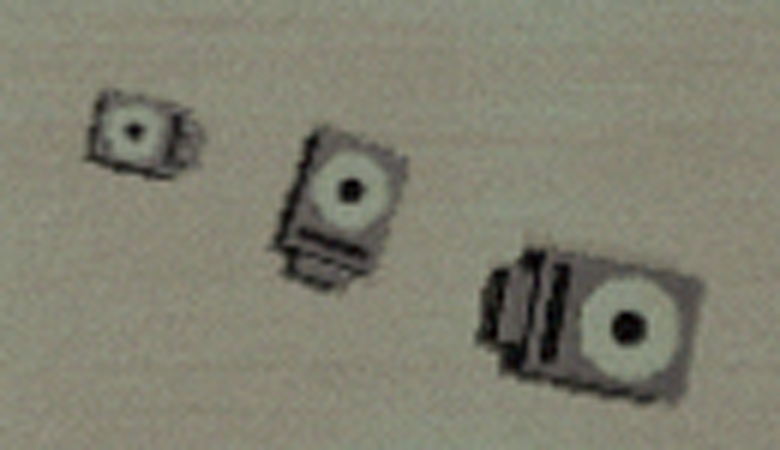

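View pics/c2.png

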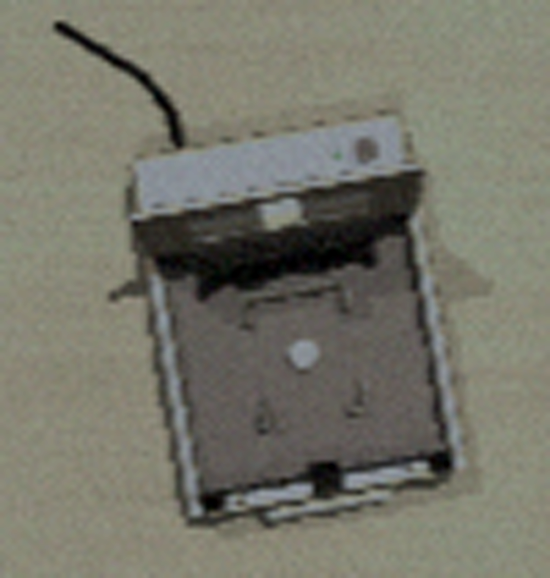

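View pics/c3.png

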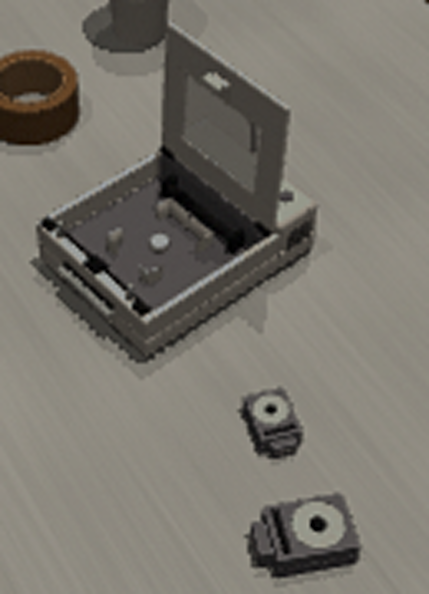

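Run:
```python
from h import *
t=load('top0');s=load('side0')
# c1: top px = 330+u/6, 190+v/6
f=lambda u,v:(330+u/6-.4,190+v/6-.4)
# hole middle cassette; side hole
sh=lambda u,v:(220+u/3.3-.35,145+v/3.3-.35)
print('disc',tri(t,[f(350,190)],s,[sh(318,524)]))
print('corners z.026',onz(t,[f(318,124),f(407,157),f(370,272),f(285,240),f(322,285)],.026))
g=lambda u,v:(235+u/5.5-.4,145+v/5.5-.4)
print('spindle',tri(t,[g(303,353)],s,[sh(160,241)]))
print('walls z.06',onz(t,[g(195,517),g(460,468),g(155,280),g(415,230)],.06))
# cover barb
print('barb',tri(t,[g(281,213)],s,[sh(216,80)]))
print('cover top corners',tri(t,[g(133,218),g(422,172)],s,[sh(166,22),sh(289,112)]))
o=get_obs();M=R.from_quat(o['tool_rot']).as_matrix();print(M)
print(camera('wrist')['mount'])
```

```text
disc [[ 0.48334499 -0.31415146  0.0258894   0.00087174]]
corners z.026 [[ 0.51837752 -0.2969684   0.026     ]
 [ 0.5007585  -0.34481899  0.026     ]
 [ 0.43906039 -0.32427768  0.026     ]
 [ 0.45609884 -0.2786936   0.026     ]
 [ 0.4320665  -0.29840189  0.026     ]]
spindle [[0.52243826 0.00221714 0.03779128 0.00156658]]
walls z.06 [[ 0.42693379  0.06379247  0.06      ]
 [ 0.45528251 -0.087154    0.06      ]
 [ 0.56226834  0.08745214  0.06      ]
 [ 0.59143815 -0.06145069  0.06      ]]
barb [[5.86849547e-01 1.39301979e-02 1.95029009e-01 3.81485070e-04]]
cover top corners [[ 0.58193388  0.08998681  0.20911589  0.00108197]
 [ 0.60947239 -0.05997289  0.20396918  0.00532146]]
[[-8.99224542e-01  4.37486905e-01 -6.56585916e-04]
 [ 4.37487396e-01  8.99223414e-01 -1.42473853e-03]
 [-3.28870187e-05 -1.56840791e-03 -9.99998770e-01]]
[[-1.09261946e-03 -9.49577214e-01 -3.13531372e-01  7.96563597e-02]
 [ 9.99999345e-01 -1.14396409e-03 -2.02101270e-05 -1.17881407e-04]
 [-3.39477555e-04 -3.13531189e-01  9.49577842e-01 -1.42754065e-01]
 [ 0.00000000e+00  0.00000000e+00  0.00000000e+00  1.00000000e+00]]
```

Emit:
move_arm:
  motion:
    - [85,[-0.3,-0.3,0],-0.2]
    - [85,[-0.9,-0.9,0],-0.4]
    - [85,[-1.6,-1.6,0],-0.6]
    - [85,[-2.3,-2.3,0],-0.8]
    - [85,[-3,-3,0],-1]
    - [85,[-3.7,-3.7,0],-1.2]
    - [85,[-4.4,-4.4,0],-1.4]
    - [85,[-5.1,-5.1,0],-1.5]
    - [85,[-5.8,-5.8,0],-1.5]
    - [85,[-6.5,-6.5,0],-1.5]

```text
clock: 1.2
eef_pos: [0.369, 0.0132, 0.2315]
tool_rot: [0.147, 0.989, 0.0, 0.0]
ft_force: [1.4, 0.5, -1.1]
grip_width: 0.0854
```

```bash
python3 -c "
from h import *
snap('wrist','w1')"
```

Emit:
move_arm:
  motion:
    - [85,[-0.3,-0.4,0],0]
    - [85,[-0.7,-1,0],0]
    - [85,[-1.2,-1.7,0],0]
    - [85,[-1.8,-2.5,0],0]
    - [85,[-2.4,-3.3,0],0]
    - [85,[-2.9,-4.1,0],0]
    - [85,[-3.4,-4.8,0],0]
    - [85,[-3.8,-5.3,0],0]
    - [85,[-4.0,-5.6,0],0]
    - [85,[-4.0,-5.6,0],0]

```text
clock: 2.25
eef_pos: [0.4788, -0.3128, 0.2301]
tool_rot: [0.149, 0.989, 0.0, -0.0]
ft_force: [-0.4, 1.3, -0.3]
grip_width: 0.085
```

```bash
python3 -c "
from h import *
snap('wrist','w2')
o=get_obs();print(o['eef_pos'],o['ft_force'])"
```

```text
[ 0.47838362 -0.3113433   0.2302892 ] [0.11394293 0.00995759 0.05438955]
```

View pics/w1.png

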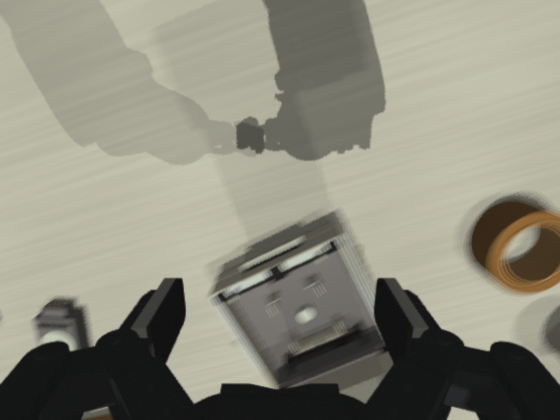

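View pics/w2.png

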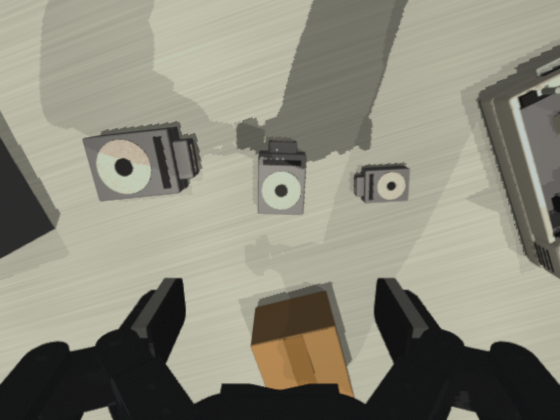

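Run:
```python
import cv2,numpy as np
t=cv2.imread('pics/w2.png')
cv2.imwrite('pics/c4.png',cv2.resize(t[130:230,235:325],None,fx=6,fy=6,interpolation=cv2.INTER_CUBIC))
```

```text
(no output)
```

View pics/c4.png

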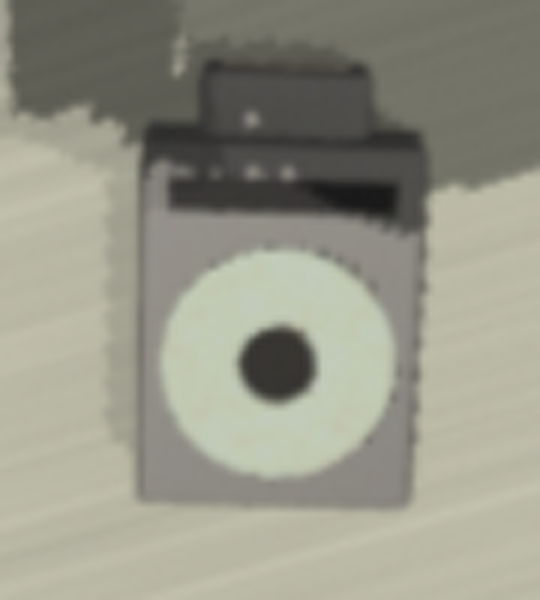

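Run:
```python
from h import *
c=load('w2');t=load('top0')
f=lambda p:[(235+u/6-.4,130+v/6-.4) for u,v in p]
pts=f([(140,500),(408,503),(150,165),(415,165),(277,363),(287,62)])
P=onz(c,pts,.026);print(P.round(4))
g=lambda u,v:(330+u/6-.4,190+v/6-.4)
print('disc tri',tri(c,[pts[4]],t,[g(350,190)]))
print('len',np.linalg.norm(P[0]-P[1]),np.linalg.norm(P[2]-P[3]),np.linalg.norm(P[0]-P[2]))
for a,b in((2,0),(3,1)):
    d=P[b]-P[a];print('yaw',np.degrees(np.arctan2(d[1],d[0])))
d=P[0]-P[1];print('yaw',np.degrees(np.arctan2(-d[0],d[1])))
print('mid',P[:4].mean(0),'mid back',(P[0]+P[1])/2)
o=get_obs();M=R.from_quat(o['tool_rot']).as_matrix();print(M, o['eef_pos'],np.degrees(np.arctan2(-M[1,0],-M[0,0])))
```

```text
[[ 0.5024 -0.3449  0.026 ]
 [ 0.5174 -0.2983  0.026 ]
 [ 0.4451 -0.3241  0.026 ]
 [ 0.4586 -0.2803  0.026 ]
 [ 0.4852 -0.3135  0.026 ]
 [ 0.4353 -0.2963  0.026 ]]
disc tri [[ 0.48305919 -0.31253455  0.03398581  0.00092438]]
len 0.048968457223884994 0.04589446711422186 0.06101250410568943
yaw -19.93413780878055
yaw -17.050483836808617
yaw 162.158888432187
mid [ 0.48088227 -0.31190629  0.026     ] mid back [ 0.50992555 -0.32161633  0.026     ]
[[-9.56132326e-01  2.92931883e-01 -1.37359901e-03]
 [ 2.92930406e-01  9.56133038e-01  1.17940047e-03]
 [ 1.65882740e-03  7.25293995e-04 -9.99998361e-01]] [ 0.47838362 -0.3113433   0.2302892 ] -17.033501036474682
```

The middle cassette sits at (281,185) in w2, between the large (125,167) and the small (390,185). It measures about 49 mm wide, so it is the right one, and it lies directly below the tool. Before grasping I'll take a sharp wrist view over the printer.

Emit:
move_arm:
  motion:
    - [85,[0.1,0.4,-0.4],-0.3]
    - [85,[0.3,1.1,-0.9],-0.9]
    - [85,[0.5,1.9,-1.2],-1.5]
    - [85,[0.7,2.8,-1.4],-2.2]
    - [85,[0.9,3.7,-1.4],-2.9]
    - [85,[1.1,4.6,-1.4],-3.6]
    - [85,[1.3,5.4,-1.4],-4.2]
    - [85,[1.4,5.9,-1.4],-4.5]
    - [85,[1.4,6.1,-1.4],-4.6]
    - [85,[1.4,6.1,-1.4],-4.6]

```text
clock: 3.3
eef_pos: [0.5, 0.003, 0.3014]
tool_rot: [-0.095, 0.996, -0.0, -0.0]
ft_force: [0.4, -0.2, 0.0]
grip_width: 0.0849
```

```bash
python3 -c "
from h import *
snap('wrist','w3a')
import time
camera('wrist');snap('wrist','w3')
o=get_obs();print(o['clock'],o['eef_pos'],o['ft_force'],o['joint_pos'])"
```

```text
3.45 [5.00137431e-01 4.88433838e-04 3.01298014e-01] [0.49889171 0.9272458  0.24425866] [ 1.23570188e-03  2.22939089e-01  1.62659288e-01  1.51076471e+00
 -4.26975760e-04 -1.83606959e-01]
```

View pics/w3.png

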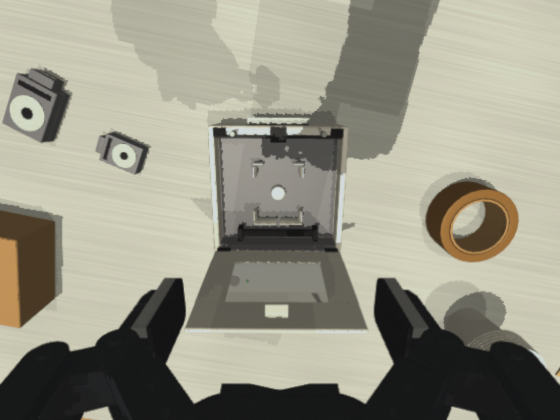

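Run:
```python
import cv2,numpy as np
t=cv2.imread('pics/w3.png')
cv2.imwrite('pics/c5.png',cv2.resize(t[115:260,205:355],None,fx=5,fy=4,interpolation=cv2.INTER_CUBIC))
```

```text
(no output)
```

View pics/c5.png

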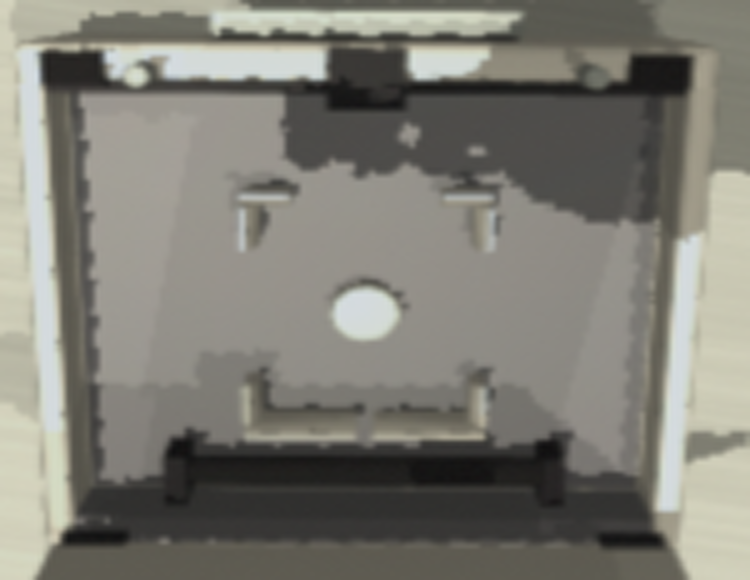

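Run:
```python
from h import *
c=load('w3');t=load('top0');s=load('side0')
f=lambda p:[(205+u/5-.4,115+v/4-.375) for u,v in p]
g=lambda u,v:(235+u/5.5-.4,145+v/5.5-.4)
sh=lambda u,v:(220+u/3.3-.35,145+v/3.3-.35)
print('spindle w3/side, w3/top, top/side')
print(tri(c,f([(365,311)]),s,[sh(160,241)]),tri(c,f([(365,311)]),t,[g(303,353)]))
# shell top corners: left-front outer (20,45), right front outer (715,48); w3/side: 
print('front corners (printer -y = left?)')
print(tri(c,f([(20,47),(715,47)]),s,[sh(150,312),sh(40,232)]), tri(c,f([(20,47),(715,47)]),t,[g(462,468),g(193,520)]))
for h in(.046,.052):
  P=onz(c,f([(237,190),(497,190),(245,443),(487,443)]),h)
  print(h,P.round(4),P.mean(0),np.linalg.norm(P[0]-P[1]),np.linalg.norm(P[2]-P[3]),np.linalg.norm(P[0]-P[2]))
  a=(P[2]+P[3]-P[0]-P[1]);print(np.degrees(np.arctan2(a[1],a[0])));
  for i,j in((0,1),(2,3)):
    d=P[j]-P[i];print(np.degrees(np.arctan2(-d[0],d[1])))
  P=onz(c,f([(20,47),(715,47),(62,540),(680,540)]),h+.011);print(P.round(4));
  for i,j in((0,1),(2,3)):
    d=P[j]-P[i];print(np.degrees(np.arctan2(-d[0],d[1])),np.linalg.norm(d))
M=c['Rwc'];o=get_obs();T=R.from_quat(o['tool_rot']).as_matrix();print('tool yaw',np.degrees(np.arctan2(-T[1,0],-T[0,0])))
```

```text
spindle w3/side, w3/top, top/side
[[0.52394732 0.00256569 0.03693969 0.00076491]] [[0.52125237 0.00227143 0.04892145 0.00058515]]
front corners (printer -y = left?)
[[ 0.4594422  -0.08806963  0.06493976  0.0042917 ]
 [ 0.43091432  0.0685057   0.03831525  0.00274028]] [[ 0.45612237 -0.08707796  0.06946162  0.00210203]
 [ 0.42724562  0.06423794  0.06455442  0.00397887]]
0.046 [[ 0.491  -0.0348  0.046 ]
 [ 0.4795  0.0264  0.046 ]
 [ 0.5702 -0.0201  0.046 ]
 [ 0.5589  0.0405  0.046 ]] [0.52490054 0.00300216 0.046     ] 0.062302293536093636 0.06164088306736742 0.08060687893906968
10.335725700027975
10.596061288366865
10.608796755874378
[[ 0.4581 -0.0889  0.057 ]
 [ 0.4293  0.0653  0.057 ]
 [ 0.607  -0.0604  0.057 ]
 [ 0.5781  0.0939  0.057 ]]
10.589634857346567 0.15684007840750055
10.613608519363869 0.15696837721205287
0.052 [[ 0.4899 -0.0345  0.052 ]
 [ 0.4787  0.0258  0.052 ]
 [ 0.568  -0.02    0.052 ]
 [ 0.5568  0.0397  0.052 ]] [0.52334534 0.00274462 0.052     ] 0.06136330933998987 0.060711867267963404 0.07939201860046616
10.335725700027988
10.596061288366844
10.60879675587441
[[ 0.4576 -0.0877  0.063 ]
 [ 0.4292  0.0641  0.063 ]
 [ 0.6042 -0.0597  0.063 ]
 [ 0.5757  0.0922  0.063 ]]
10.589634857346546 0.15440910522425855
10.613608519363883 0.15453541543663168
tool yaw 10.590703897941625
```

Emit:
move_arm:
  motion:
    - [85,[0,-0.3,0],0]
    - [85,[0,-0.8,0],0]
    - [85,[0,-1.4,0],0]
    - [85,[0,-1.9,0],0]
    - [85,[0,-2.3,0],0]
    - [85,[0,-2.4,0],0]
    - [85,[0,-2.4,0],0]
    - [85,[0,-2.4,0],0]
    - [85,[0,-2.4,0],0]
    - [85,[0,-2.4,0],0]

```text
clock: 4.45
eef_pos: [0.5226, -0.116, 0.3015]
tool_rot: [-0.093, 0.996, 0.0, 0.0]
ft_force: [-0.3, -0.2, 0.6]
grip_width: 0.0849
```

```bash
python3 -c "
from h import *
snap('wrist','w4')
o=get_obs();print(o['clock'],o['eef_pos'],np.abs(o['joint_vel']).max())
t=cv2.imread('pics/w4.png')
cv2.imwrite('pics/c6.png',cv2.resize(t[110:260,290:450],None,fx=5,fy=4,interpolation=cv2.INTER_CUBIC))
"
```

```text
4.5 [ 0.52262903 -0.11595012  0.30148405] 0.0017154898490757916
```

View pics/w4.png

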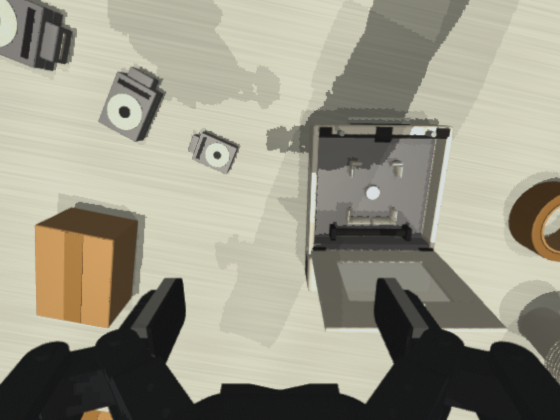

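View pics/c6.png

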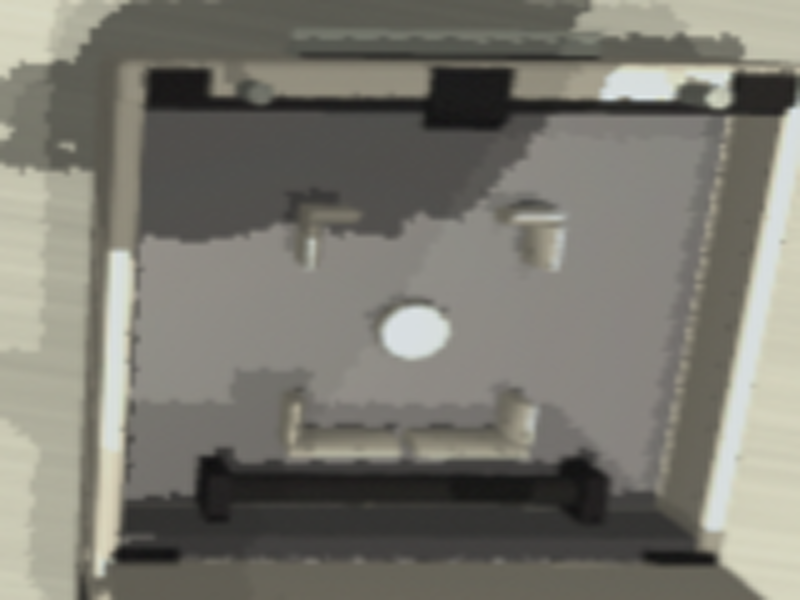

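Run:
```python
from h import *
c=load('w3');d=load('w4')
f=lambda p:[(205+u/5-.4,115+v/4-.375) for u,v in p]
k=lambda p:[(290+u/5-.4,110+v/4-.375) for u,v in p]
def blob(fn,x,y):
    im=cv2.imread('pics/%s.png'%fn,0); w=im[y-9:y+10,x-9:x+10].astype(float); m=w>195
    n,l,st,ce=cv2.connectedComponentsWithStats(m.astype(np.uint8)); i=l[9,9]; print(st[i]); return (ce[i][0]+x-9,ce[i][1]+y-9)
a=blob('w3',278,193);b=blob('w4',373,192);print(a,b)
print('spindle',tri(c,[a],d,[b]))
n=['backL','backR','rim FL','rim FR','catchL','catchR','pinL','pinR']
A=f([(245,441),(487,441),(20,47),(715,47),(328,85),(408,85),(133,73),(593,73)])
B=k([(287,459),(533,459),(97,62),(800,66),(430,102),(512,102),(258,88),(720,92)])
for x,y in zip(n,tri(c,A,d,B)): print(x,y.round(4))
```

```text
[  3   4  12  12 118]
[  3   4  13  12 124]
(np.float64(277.60169491525426), np.float64(193.20338983050848)) (np.float64(372.61290322580646), np.float64(192.66129032258064))
spindle [[5.24428242e-01 2.51396480e-03 4.05814268e-02 6.14068545e-05]]
backL [ 5.695e-01 -2.020e-02  4.620e-02  1.000e-04]
backR [0.5568 0.0398 0.0502 0.    ]
rim FL [ 0.4597 -0.0927  0.0373  0.0006]
rim FR [4.295e-01 6.760e-02 4.570e-02 1.000e-04]
catchL [ 4.553e-01 -1.870e-02  6.000e-02  3.000e-04]
catchR [ 4.519e-01 -1.000e-03  6.160e-02  4.000e-04]
pinL [ 0.4585 -0.0606  0.0747  0.0006]
pinR [0.4404 0.037  0.0776 0.    ]
```

Emit:
move_arm:
  motion:
    - [85,[0.1,-0.3,0],0.3]
    - [85,[0.4,-0.9,0],1]
    - [85,[0.8,-1.7,0.2],2]
    - [85,[1.2,-2.5,0.6],3]
    - [85,[1.4,-3.1,1.2],3.9]
    - [85,[1.5,-3.5,1.9],4.5]
    - [85,[1.6,-3.7,2.6],4.8]
    - [85,[1.6,-3.7,3.2],4.8]
    - [85,[1.6,-3.7,3.6],4.8]
    - [85,[1.6,-3.7,3.6],4.8]

```text
clock: 5.5
eef_pos: [0.4755, -0.3126, 0.1177]
tool_rot: [0.158, 0.987, 0.001, -0.003]
ft_force: [-0.1, -0.6, -0.2]
grip_width: 0.0852
```

```bash
python3 -c "
from h import *
camera('top');snap('wrist','w5')
o=get_obs();print(o['clock'],o['eef_pos'],np.abs(o['joint_vel']).max())
T=R.from_quat(o['tool_rot']).as_matrix();print('tool yaw',np.degrees(np.arctan2(-T[1,0],-T[0,0])))
t=cv2.imread('pics/w5.png')
cv2.imwrite('pics/c7.png',t)
"
```

```text
5.6 [ 0.47811689 -0.31371867  0.12163453] 0.03085072459099082
tool yaw -18.179218562953622
```

View pics/w5.png

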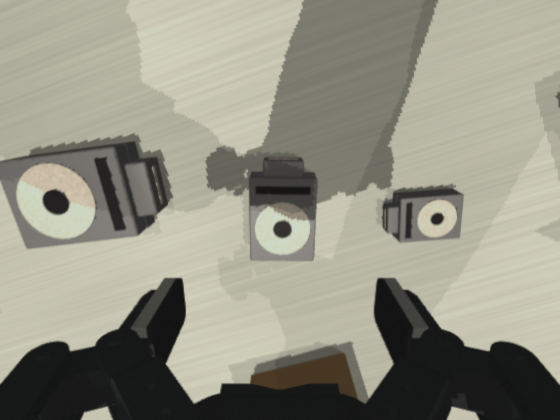

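Run:
```python
from h import *
c=load('w5');t=load('w4');w=load('w2')
P=onz(c,[(250.5,260.5),(314.5,260.5),(250.5,179),(316.5,179),(282.5,229)],.026);print(P.round(4))
o=get_obs();T=R.from_quat(o['tool_rot']).as_matrix()
d=P[1]-P[0];print('yaw',np.degrees(np.arctan2(-d[0],d[1])),np.linalg.norm(d), np.linalg.norm(P[2]-P[3]))
print('tool coords',((P-o['eef_pos'])@T).round(4))
b=(P[0]+P[1])/2; print('orig',b+.033*T[:,0])
print('disc',tri(c,[(282.5,229)],w,[(235+277/6-.4,130+363/6-.4)]))
Q=onz(w,[(252,307),(326,291),(335,330),(252,340)],.075);print('carton',Q.round(3),((Q-o['eef_pos'])@T).round(3))
```

```text
[[ 0.5035 -0.346   0.026 ]
 [ 0.5193 -0.2983  0.026 ]
 [ 0.4423 -0.324   0.026 ]
 [ 0.4573 -0.2786  0.026 ]
 [ 0.4863 -0.314   0.026 ]]
yaw -18.292921764479402 0.050238646034071244 0.04780268823992941
tool coords [[-0.0342 -0.0227  0.0956]
 [-0.0343  0.0275  0.0956]
 [ 0.0308 -0.0209  0.0956]
 [ 0.0307  0.0269  0.0956]
 [-0.0079  0.0023  0.0956]]
orig [ 0.48001996 -0.31184911  0.02600823]
disc [[ 4.83002342e-01 -3.12894310e-01  3.53081988e-02  1.51883736e-04]]
carton [[ 0.584 -0.375  0.075]
 [ 0.588 -0.297  0.075]
 [ 0.637 -0.3    0.075]
 [ 0.623 -0.389  0.075]] [[-0.12  -0.025  0.047]
 [-0.1    0.05   0.047]
 [-0.147  0.063  0.047]
 [-0.161 -0.026  0.047]]
```

Emit:
move_arm:
  motion:
    - [85,[0,0.05,0.3],0]
    - [85,[0,0.05,0.8],0]
    - [85,[0,0.05,1.3],0]
    - [85,[0,0.05,1.7],0]
    - [85,[0,0.05,2.0],0]
    - [85,[0,0.05,2.2],0]
    - [85,[0,0.05,2.3],0]
    - [85,[0,0.05,2.35],0]
    - [85,[0,0.05,2.35],0]
    - [40,[0,0.05,2.35],0]

```text
clock: 6.6
eef_pos: [0.4797, -0.3114, 0.0047]
tool_rot: [0.158, 0.987, -0.0, 0.001]
ft_force: [-0.5, 0.2, 0.2]
grip_width: 0.0727
```

Emit:
move_arm:
  motion:
    - [40,[0,0,0],0]
    - [40,[0,0,0],0]
    - [40,[0,0,0],0]
    - [40,[0,0,0],0]
    - [40,[0,0,0],0]
    - [40,[0,0,0],0]
    - [40,[0,0,-0.05],0]
    - [40,[0,0,-0.2],0]
    - [40,[0,0,-0.5],0]
    - [40,[0,0,-0.9],0]

```text
clock: 7.6
eef_pos: [0.4777, -0.3101, 0.048]
tool_rot: [0.158, 0.987, 0.001, -0.002]
ft_force: [0.2, 0.3, -2.1]
grip_width: 0.0486
```

```bash
python3 -c "
from h import *
snap('wrist','w6')
o=get_obs();print(o['clock'],o['eef_pos'],o['grip_width'],o['ft_force'])
T=R.from_quat(o['tool_rot']).as_matrix();print('tool yaw',np.degrees(np.arctan2(-T[1,0],-T[0,0])))
"
```

```text
7.65 [ 0.48009871 -0.3116318   0.05222731] 0.04899500413517815 [ 1.03024164 -0.02328248  1.09064471]
tool yaw -18.141758821992187
```

View pics/w6.png

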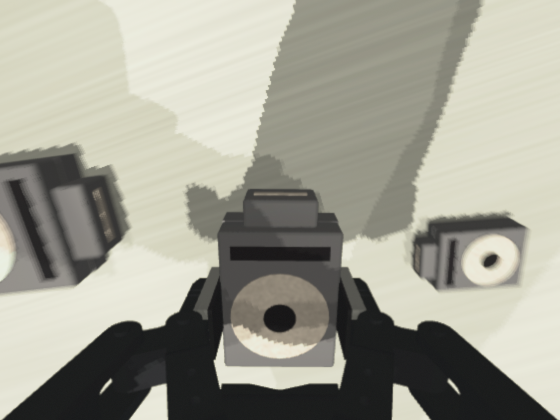

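Run:
```python
from h import *
im=cv2.imread('pics/w6.png');cv2.imwrite('pics/c8.png',cv2.resize(im[180:380,205:355],None,fx=4,fy=3,interpolation=cv2.INTER_CUBIC))
c=load('w6')
o=get_obs();T=R.from_quat(o['tool_rot']).as_matrix();p=np.array([ 0.48009871,-0.3116318,0.05222731])
P=onz(c,[(226,366),(335,366),(220,235),(342,233),(279.5,318)],p[2]+.022);print(((P-p)@T).round(4))
```

```text
[[-0.0253 -0.0228 -0.0219]
 [-0.0254  0.0246 -0.0219]
 [ 0.0359 -0.0219 -0.0221]
 [ 0.0367  0.0241 -0.0221]
 [-0.0007  0.0005 -0.022 ]]
```

View pics/c8.png

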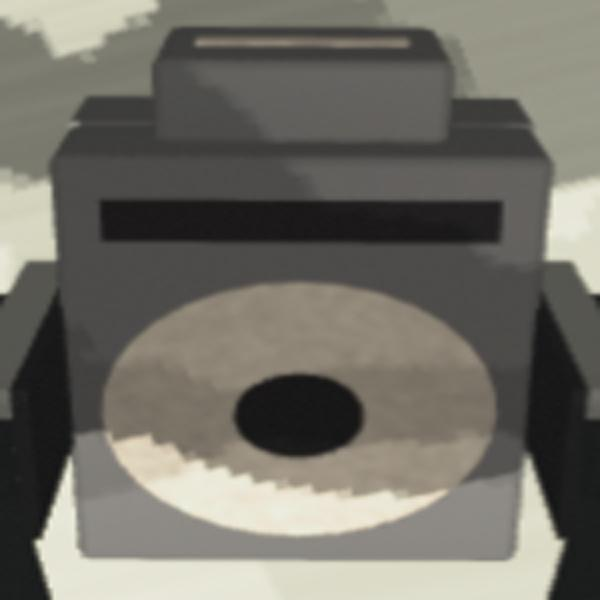

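Run:
```python
from h import *
camera('top');o=get_obs();c=snap('wrist','w7');print(np.abs(o['joint_vel']).max(),o['clock'])
im=cv2.imread('pics/w7.png');cv2.imwrite('pics/c8.png',cv2.resize(im[180:380,205:355],None,fx=4,fy=3,interpolation=cv2.INTER_CUBIC))
```

```text
0.04587104483575944 7.7
```

View pics/c8.png

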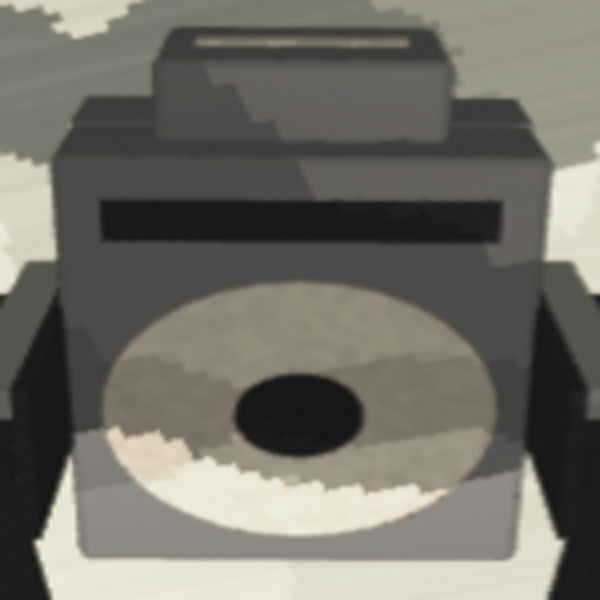

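Run:
```python
from h import *
c=load('w7');M=np.array(camera('wrist')['mount']);c['Rwc']=M[:3,:3];c['C']=M[:3,3]
pts=[(205-.4+u/4,180-.33+v/3) for u,v in [(77,556),(520,556),(53,157),(550,157),(299,415)]]
for z in(-.022,-.026,-.030):
    P=onz(c,pts,z);print(z,P.round(4).tolist(),np.linalg.norm(P[0]-P[1]),np.linalg.norm(P[2]-P[3]),np.linalg.norm(P[0]-P[2]),'mid x',P[:4,0].mean(),'y',P[:4,1].mean())
```

```text
-0.022 [[-0.0313, -0.0253, -0.022], [-0.0314, 0.0246, -0.022], [0.033, -0.0241, -0.022], [0.0329, 0.0242, -0.022], [-0.0064, -0.0003, -0.022]] 0.0499584163541776 0.04834973830672735 0.06428432758816187 mid x 0.0007854690798877757 y -0.00015190158248132562
-0.026 [[-0.0276, -0.0245, -0.026], [-0.0277, 0.0238, -0.026], [0.0345, -0.0233, -0.026], [0.0344, 0.0234, -0.026], [-0.0035, -0.0003, -0.026]] 0.04830351641337158 0.04674812670850263 0.06215487398086175 mid x 0.00339878559984445 y -0.00015308447445062153
-0.03 [[-0.024, -0.0237, -0.03], [-0.024, 0.023, -0.03], [0.036, -0.0226, -0.03], [0.036, 0.0226, -0.03], [-0.0007, -0.0002, -0.03]] 0.04664861647256556 0.04514651511027794 0.06002542037356165 mid x 0.0060121021198011205 y -0.00015426736641991658
```

Emit:
move_arm:
  motion:
    - [40,[0,0.1,-0.6],0]
    - [40,[0,0.4,-1.3],-0.5]
    - [40,[0.1,1.0,-1.8],-1.5]
    - [40,[0.2,1.8,-2],-2.5]
    - [40,[0.4,2.7,-2],-3.5]
    - [40,[0.6,3.6,-2],-4.3]
    - [40,[0.8,4.5,-2],-4.8]
    - [40,[1.0,5.3,-1.9],-4.8]
    - [40,[1.1,5.9,-1.7],-4.8]
    - [40,[1.1,6.25,-1.4],-4.8]

```text
clock: 8.8
eef_pos: [0.5236, 0.0059, 0.1179]
tool_rot: [-0.094, 0.996, 0.0, -0.0]
ft_force: [0.1, 1.3, -2.3]
grip_width: 0.0489
```

Run:
```python
from h import *
camera('top');camera('top');camera('top');o=get_obs();c=snap('wrist','w8');print(np.abs(o['joint_vel']).max(),o['clock'],o['eef_pos'],o['grip_width'],o['ft_force'])
T=R.from_quat(o['tool_rot']).as_matrix();print('tool yaw',np.degrees(np.arctan2(-T[1,0],-T[0,0])),T[:,2])
d=np.array([.5249,.0028,.06])-o['eef_pos'];print('move tool',(T.T@d)/.05)
snap('side','s8')
```

```text
0.03613304736146188 8.95 [0.52229073 0.00414549 0.11651624] 0.048724663252057036 [ 0.77014484 -0.75204774 -1.99864626]
tool yaw 10.800529624134569 [-5.04363173e-03 -3.82106936e-04 -9.99987208e-01]
move tool [-0.05189854 -0.036856    1.13005745]
```

View pics/w8.png

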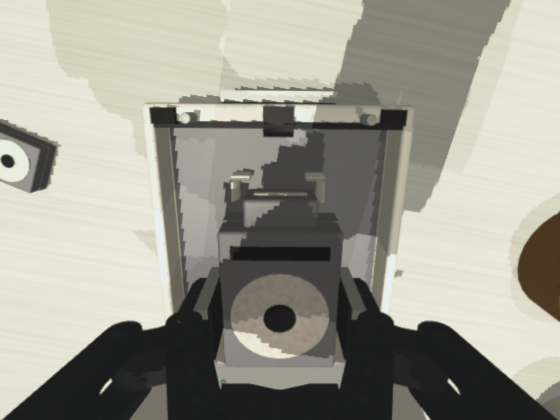

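View pics/s8.png

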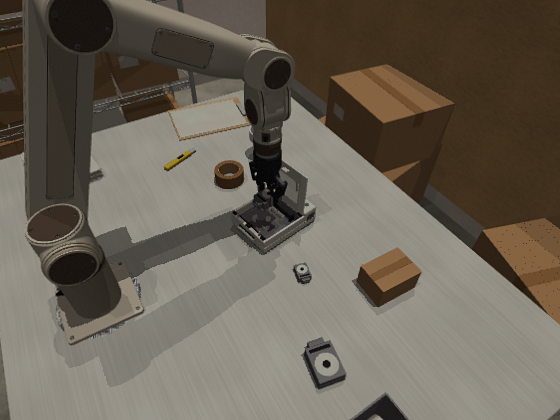

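Run:
```python
from h import *
im=cv2.imread('pics/w8.png');cv2.imwrite('pics/c9.png',cv2.resize(im[160:230,210:350],None,fx=5,fy=5,interpolation=cv2.INTER_CUBIC))
c=load('w8');P=onz(c,[(231,176.5),(326.5,176.5)],.048);print(P.round(4),P.mean(0),np.linalg.norm(P[0]-P[1]))
a=np.radians(10.6);print('home',P.mean(0)+.0398*np.array([np.cos(a),np.sin(a),0]))
```

```text
[[ 0.4922 -0.0339  0.048 ]
 [ 0.4807  0.0267  0.048 ]] [ 0.48642953 -0.00360703  0.048     ] 0.06161634112703094
home [0.52555035 0.00371424 0.048     ]
```

View pics/c9.png

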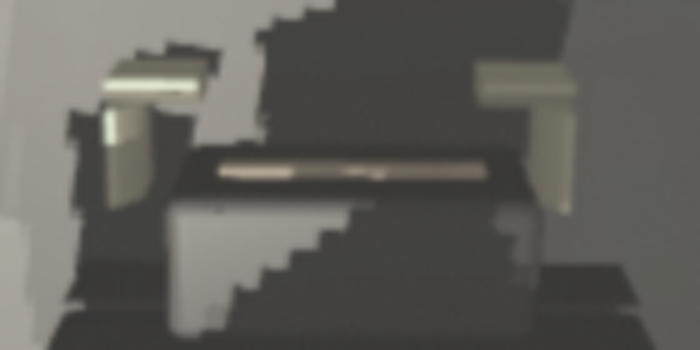

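Emit:
move_arm:
  motion:
    - [40,[-0.03,-0.02,0.2],0.03]
    - [40,[-0.05,-0.03,0.5],0.03]
    - [40,[-0.05,-0.03,0.8],0.03]
    - [40,[-0.05,-0.03,1.0],0.03]
    - [40,[-0.05,-0.03,1.12],0.03]
    - [40,[-0.05,-0.03,1.15],0.03]
    - [40,[-0.05,-0.03,1.15],0.03]
    - [40,[-0.05,-0.03,1.15],0.03]
    - [40,[-0.05,-0.03,1.15],0.03]
    - [40,[-0.05,-0.03,1.15],0.03]

```text
clock: 10.05
eef_pos: [0.5272, 0.0022, 0.0618]
tool_rot: [-0.091, 0.996, -0.0, 0.0]
ft_force: [0.0, -0.0, -2.0]
grip_width: 0.0487
```

Run:
```python
from h import *
o=get_obs();c=snap('wrist','w9');print(np.abs(o['joint_vel']).max(),o['clock'],o['eef_pos'],o['grip_width'],o['ft_force'])
T=R.from_quat(o['tool_rot']).as_matrix();print('tool yaw',np.degrees(np.arctan2(-T[1,0],-T[0,0])),T[:,2])
d=np.array([.5253,.003,.036])-o['eef_pos'];print('move tool',(T.T@d)/.05)
```

```text
0.0019734916820721453 10.05 [0.52716546 0.00221798 0.06179515] 0.04865270391826915 [ 0.03324305 -0.00979858 -1.9996965 ]
tool yaw 10.486845750101887 [ 9.96270687e-04 -9.89184624e-06 -9.99999504e-01]
move tool [0.03434373 0.02226836 0.51586549]
```

View pics/w9.png

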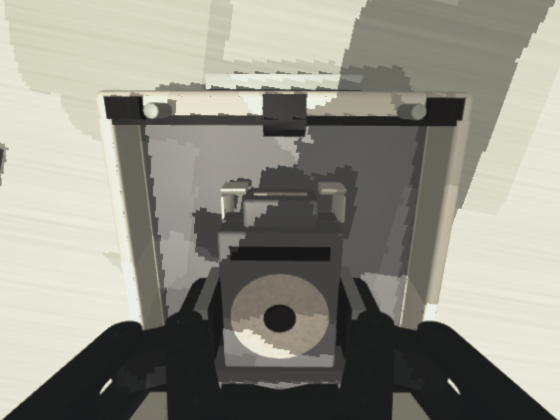

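Run:
```python
from h import *
c=load('w9');im=cv2.imread('pics/w9.png');cv2.imwrite('pics/c10.png',cv2.resize(im[170:240,205:360],None,fx=5,fy=5,interpolation=cv2.INTER_CUBIC))
P=onz(c,[(221,184),(345.5,184)],.048);print(P.round(4),P.mean(0),np.linalg.norm(P[0]-P[1]))
a=np.radians(10.6);print('home',P.mean(0)+.0398*np.array([np.cos(a),np.sin(a),0]))
```

```text
[[ 0.4891 -0.0339  0.048 ]
 [ 0.4783  0.025   0.048 ]] [ 0.48369016 -0.00444761  0.048     ] 0.05989041988017873
home [0.52281098 0.00287366 0.048     ]
```

View pics/c10.png

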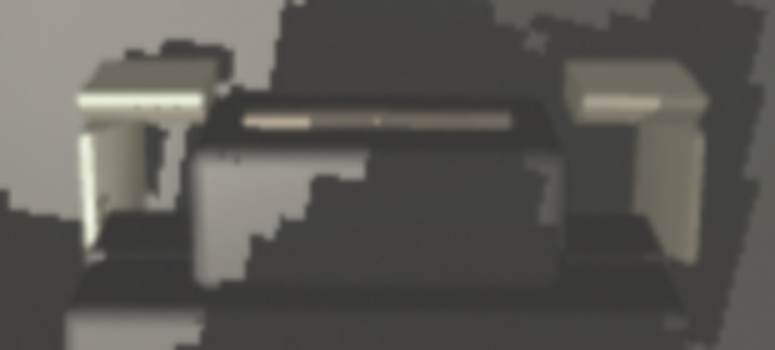

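Emit:
move_arm:
  motion:
    - [40,[0.03,0.02,0],0]
    - [40,[0.03,0.02,0.04],0]
    - [40,[0.03,0.02,0.08],0]
    - [40,[0.03,0.02,0.12],0]
    - [40,[0.03,0.02,0.16],0]
    - [40,[0.03,0.02,0.2],0]
    - [40,[0.03,0.02,0.24],0]
    - [40,[0.03,0.02,0.28],0]
    - [40,[0.03,0.02,0.3],0]
    - [40,[0.03,0.02,0.3],0]

```text
clock: 11.1
eef_pos: [0.525, 0.0028, 0.0461]
tool_rot: [-0.091, 0.996, 0.0, -0.0]
ft_force: [-0.3, -0.8, -1.6]
grip_width: 0.0489
```

Run:
```python
from h import *
o=get_obs();c=snap('wrist','w10');print(o['clock'],o['eef_pos'],o['grip_width'],o['ft_force'],o['ft_torque'])
im=cv2.imread('pics/w10.png');cv2.imwrite('pics/c11.png',cv2.resize(im[170:380,200:365],None,fx=4,fy=2.8,interpolation=cv2.INTER_CUBIC))
```

```text
11.1 [0.52499505 0.00283506 0.04610516] 0.04891146471075839 [-0.27068036 -0.80478327 -1.60022324] [ 0.04535209 -0.09272738  0.024875  ]
```

View pics/c11.png

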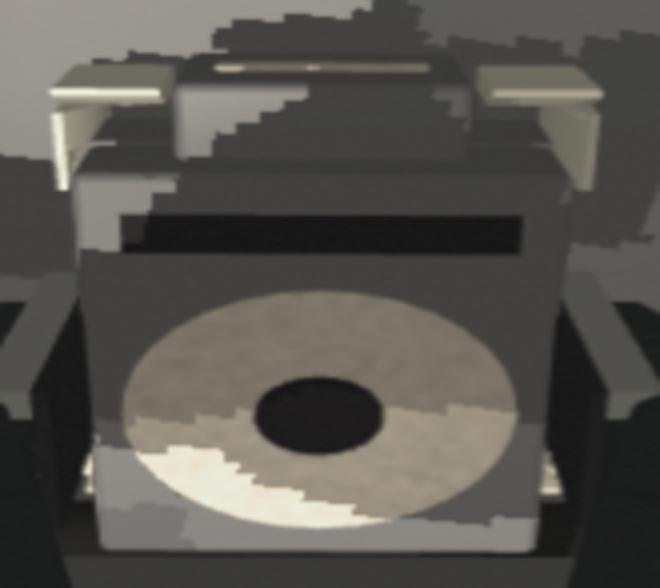

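Emit:
move_arm:
  motion:
    - [40,[0,0,0.02],0]
    - [40,[0,0,0.04],0]
    - [40,[0,0,0.06],0]
    - [40,[0,0,0.08],0]
    - [40,[0,0,0.1],0]
    - [40,[0,0,0.12],0]
    - [40,[0,0,0.14],0]
    - [40,[0,0,0.16],0]
    - [40,[0,0,0.17],0]
    - [40,[0,0,0.17],0]

```text
clock: 12.15
eef_pos: [0.5251, 0.0028, 0.0377]
tool_rot: [-0.091, 0.996, 0.0, -0.0]
ft_force: [0.4, -0.1, -1.1]
grip_width: 0.0487
```

Emit:
move_arm:
  motion:
    - [40,[0,0,0.005],0]
    - [40,[0,0,0.01],0]
    - [40,[0,0,0.015],0]
    - [40,[0,0,0.02],0]
    - [40,[0,0,0.025],0]
    - [40,[0,0,0.03],0]
    - [40,[0,0,0.03],0]
    - [40,[0,0,0.03],0]
    - [40,[0,0,0.03],0]
    - [40,[0,0,0.03],0]

```text
clock: 13.15
eef_pos: [0.5252, 0.0028, 0.0363]
tool_rot: [-0.091, 0.996, -0.0, 0.0]
ft_force: [-0.1, 0.8, -2.0]
grip_width: 0.049
```

Emit:
move_arm:
  motion:
    - [40,[0,0,0.005],0]
    - [40,[0,0,0.01],0]
    - [40,[0,0,0.015],0]
    - [40,[0,0,0.02],0]
    - [40,[0,0,0.025],0]
    - [40,[0,0,0.03],0]
    - [40,[0,0,0.03],0]
    - [40,[0,0,0.03],0]
    - [40,[0,0,0.03],0]
    - [40,[0,0,0.03],0]

```text
clock: 14.15
eef_pos: [0.5252, 0.0028, 0.036]
tool_rot: [-0.091, 0.996, -0.0, 0.0]
ft_force: [-3.9, 0.8, 8.2]
grip_width: 0.0486
```

Emit:
move_arm:
  motion:
    - [40,[0,0,-0.01],0]
    - [45,[0,0,-0.02],0]
    - [60,[0,0,-0.02],0]
    - [75,[0,0,-0.02],0]
    - [75,[0,0,-0.02],0]
    - [75,[0,0,-0.02],0]
    - [75,[0,0,-0.1],0]
    - [75,[0,0,-0.4],0]
    - [75,[0,0,-0.9],0]
    - [75,[0,0,-1.5],0]

```text
clock: 15.15
eef_pos: [0.5241, 0.0028, 0.1098]
tool_rot: [-0.091, 0.996, 0.0, -0.001]
ft_force: [1.1, 0.5, -0.1]
grip_width: 0.0751
```

Run:
```python
from h import *
camera('top');camera('top');camera('top');camera('top');o=get_obs();c=snap('wrist','w11');print(o['clock'],o['eef_pos'],o['grip_width'],o['ft_force'])
```

```text
15.35 [0.52586507 0.00285343 0.11076879] 0.07495509014140556 [-0.36978647 -0.2054141  -0.28387799]
```

View pics/w11.png

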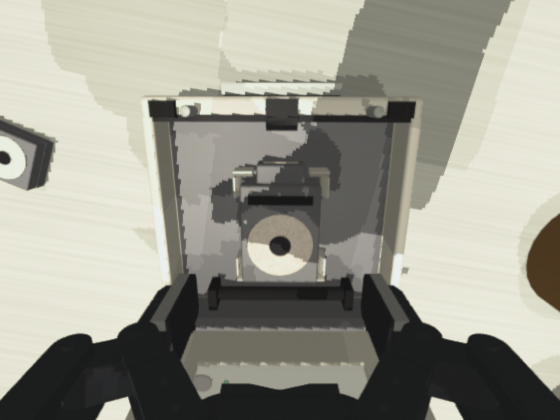

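Run:
```python
from h import *
c=load('w3');d=load('w4')
P=tri(c,[(187,328.5),(367,328.5),(276.5,311.5)],d,[(326,328.5),(505,328.5),(0,0)])[:2];print(P.round(4))
a=np.radians(10.55);ux=np.array([np.cos(a),np.sin(a)]);H=np.array([.591,.0151])
for p in P: print('f,h rel hinge',-(p[:2]-H)@ux,p[2]-.064,'ang',np.arctan2(p[2]-.064,-(p[:2]-H)@ux))
e=load('w11')
Q=onz(e,[(242,282),(319,282),(240,192),(321,192),(280,246)],.058);print(Q.round(4),np.linalg.norm(Q[0]-Q[1]),np.linalg.norm(Q[2]-Q[3]),Q[:4].mean(0))
d=Q[1]-Q[0];print(np.degrees(np.arctan2(-d[0],d[1])))
```

```text
[[ 6.143e-01 -5.870e-02  2.052e-01  5.000e-04]
 [ 5.860e-01  9.260e-02  2.056e-01  1.000e-03]]
f,h rel hinge -0.009432093976256231 0.14118101460810087 ang 1.6375057102370294
f,h rel hinge -0.009241340607129708 0.14155036199082327 ang 1.6359903965602542
[[ 0.5615 -0.0164  0.058 ]
 [ 0.5522  0.0339  0.058 ]
 [ 0.5008 -0.0266  0.058 ]
 [ 0.4919  0.0216  0.058 ]
 [ 0.5314  0.0037  0.058 ]] 0.05112755005105188 0.04902203069621253 [0.52662021 0.0031209  0.058     ]
10.444646072484671
```

Emit:
move_arm:
  motion:
    - [75,[0,0,-0.4],0]
    - [75,[0,0,-1.0],0]
    - [60,[0,0,-1.7],0]
    - [40,[0,0,-2.4],0]
    - [20,[0,0,-2.8],0]
    - [0,[-0.3,0,-3.0],0]
    - [0,[-0.8,0,-3.0],0]
    - [0,[-1.4,0,-3.0],0]
    - [0,[-1.9,0,-3.0],0]
    - [0,[-2.15,0,-3.0],0]

```text
clock: 16.4
eef_pos: [0.6318, 0.0227, 0.257]
tool_rot: [-0.091, 0.996, 0.0, -0.002]
ft_force: [-0.1, -0.0, -0.1]
grip_width: 0.0001
```

Run:
```python
from h import *
camera('top');camera('top');camera('top');camera('top');o=get_obs();c=snap('wrist','w12');snap('side','s12');print(o['clock'],o['eef_pos'],o['grip_width'],o['ft_force'],o['joint_pos'])
T=R.from_quat(o['tool_rot']).as_matrix();print('tool yaw',np.degrees(np.arctan2(-T[1,0],-T[0,0])),T[:,2])
```

```text
16.6 [0.63004641 0.0223643  0.25798502] -0.0003196872797473581 [-0.34684257 -0.31034692  0.26462555] [ 3.55073771e-02  5.09267398e-01  4.67068811e-01  1.53217358e+00
 -5.40198768e-05 -1.47442590e-01]
tool yaw 10.482314428132527 [-3.57166230e-03 -1.80927633e-04 -9.99993605e-01]
```

View pics/w12.png

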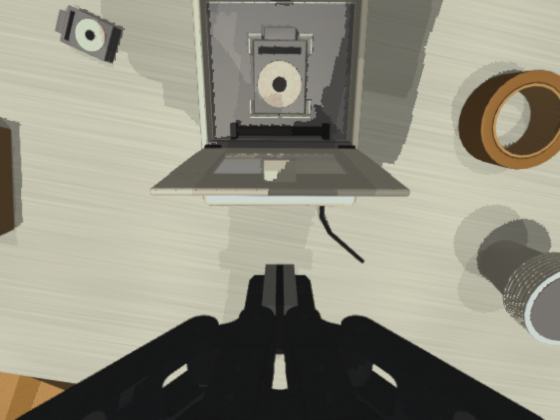

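View pics/s12.png

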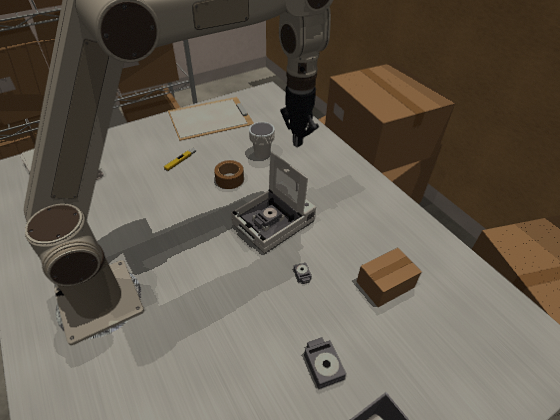

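Run:
```python
from h import *
a=load('w11');b=load('w12');print('disc',tri(a,[(280,246)],b,[(279.5,84.5)]))
for i,th in enumerate(np.linspace(1.6,0.3,14)):
    r=.120+.019*(1.6-th)/1.6
    f=r*np.cos(th)-.005*np.sin(th)-.011;h=r*np.sin(th)+.005*np.cos(th)
    print(round(th,2),'dx %.2f dz %.2f'%((f+.0397)/.05,(.120-h)/.05), 'f %.4f h %.4f'%(f,h))
```

```text
disc [[5.31780316e-01 3.81860511e-03 5.70017403e-02 1.27733965e-04]]
1.6 dx 0.40 dz 0.00 f -0.0195 h 0.1198
1.5 dx 0.65 dz -0.02 f -0.0074 h 0.1212
1.4 dx 0.89 dz -0.03 f 0.0049 h 0.1214
1.3 dx 1.14 dz -0.01 f 0.0172 h 0.1204
1.2 dx 1.38 dz 0.04 f 0.0295 h 0.1181
1.1 dx 1.63 dz 0.11 f 0.0417 h 0.1145
1.0 dx 1.86 dz 0.21 f 0.0535 h 0.1097
0.9 dx 2.09 dz 0.33 f 0.0648 h 0.1036
0.8 dx 2.31 dz 0.47 f 0.0756 h 0.0964
0.7 dx 2.51 dz 0.64 f 0.0857 h 0.0880
0.6 dx 2.69 dz 0.83 f 0.0950 h 0.0786
0.5 dx 2.86 dz 1.04 f 0.1034 h 0.0682
0.4 dx 3.01 dz 1.26 f 0.1107 h 0.0569
0.3 dx 3.13 dz 1.50 f 0.1169 h 0.0448
```

Emit:
move_arm:
  motion:
    - [0,[0,0,0.2],0]
    - [0,[0,0,0.5],0]
    - [0,[0,0,0.8],0]
    - [0,[0,0,1.1],0]
    - [0,[0,0,1.35],0]
    - [0,[0,0,1.48],0]
    - [0,[0,0,1.48],0]
    - [0,[0,0,1.48],0]
    - [0,[0,0,1.48],0]
    - [0,[0,0,1.48],0]

```text
clock: 17.7
eef_pos: [0.6314, 0.0224, 0.1867]
tool_rot: [-0.091, 0.996, -0.0, 0.001]
ft_force: [0.3, 0.3, 0.6]
grip_width: -0.0004
```

Emit:
move_arm:
  motion:
    - [0,[0.1,0,0],0]
    - [0,[0.25,0,0.02],0]
    - [0,[0.4,0,0.03],0]
    - [0,[0.55,0,0.03],0]
    - [0,[0.7,0,0.03],0]
    - [0,[0.9,0,0.03],0]
    - [0,[1.1,0,0.04],0]
    - [0,[1.3,0,0.07],0]
    - [0,[1.5,0,0.11],0]
    - [0,[1.65,0,0.16],0]

```text
clock: 18.7
eef_pos: [0.5489, 0.0072, 0.178]
tool_rot: [-0.091, 0.996, -0.0, 0.0]
ft_force: [0.1, -0.6, 0.1]
grip_width: 0.0001
```

Run:
```python
from h import *
camera('top');camera('top');o=get_obs();c=snap('wrist','w13');snap('side','s13');print(o['clock'],o['eef_pos'],o['ft_force'])
im=cv2.imread('pics/s13.png');cv2.imwrite('pics/c13.png',cv2.resize(im[60:270,190:350],None,fx=3.5,fy=2.8))
```

```text
18.8 [0.54828487 0.00715708 0.17767002] [-0.03104145 -0.61526565  0.33533258]
```

View pics/c13.png

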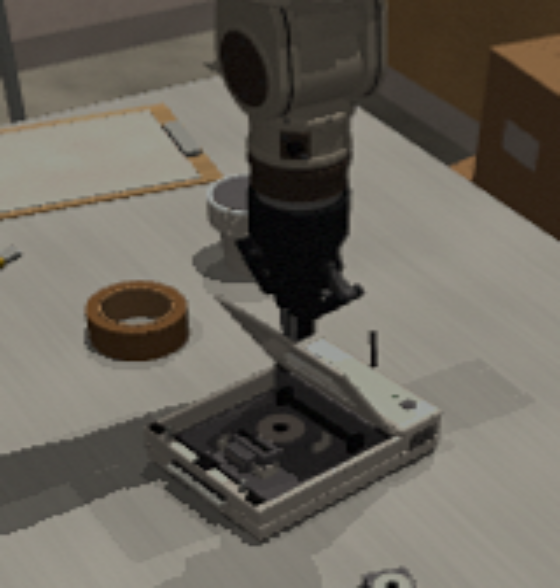

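View pics/w13.png

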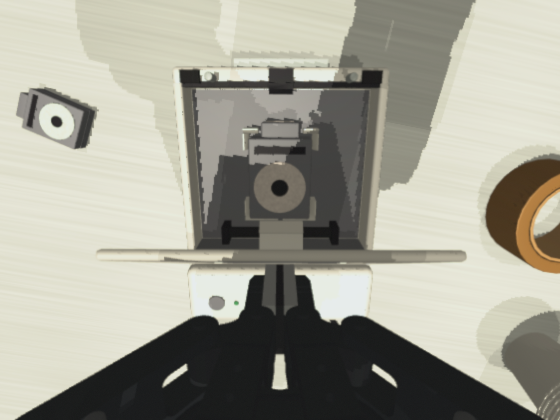

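Emit:
move_arm:
  motion:
    - [0,[0.1,0,0.04],0]
    - [0,[0.25,0,0.1],0]
    - [0,[0.43,0,0.2],0]
    - [0,[0.64,0,0.35],0]
    - [0,[0.85,0,0.51],0]
    - [0,[1.03,0,0.7],0]
    - [0,[1.2,0,0.91],0]
    - [0,[1.35,0,1.14],0]
    - [0,[1.41,0,1.25],0]
    - [0,[1.47,0,1.38],0]

```text
clock: 19.9
eef_pos: [0.4771, -0.006, 0.1085]
tool_rot: [-0.091, 0.996, 0.0, -0.0]
ft_force: [0.0, 1.2, 0.9]
grip_width: -0.0002
```

Run:
```python
from h import *
camera('top');camera('top');camera('top');o=get_obs();c=snap('wrist','w14');snap('side','s14');print(o['clock'],o['eef_pos'],o['ft_force'])
im=cv2.imread('pics/s14.png');cv2.imwrite('pics/c14.png',cv2.resize(im[80:270,200:340],None,fx=3.8,fy=3))
p=o['eef_pos']-np.array([.591,.0151,.064]);a=np.radians(10.55);print('f',-p[0]*np.cos(a)-p[1]*np.sin(a),'lat',-p[0]*np.sin(a)+p[1]*np.cos(a),'h',p[2])
```

```text
20.05 [ 0.47724229 -0.0059764   0.10859625] [0.99840861 0.49552895 0.77406143]
f 0.11569364902021645 lat 0.00010818768944168347 h 0.04459624659333389
```

View pics/c14.png

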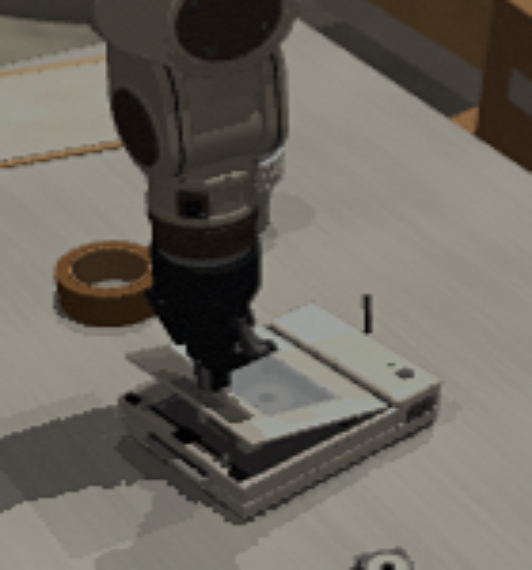

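View pics/w14.png

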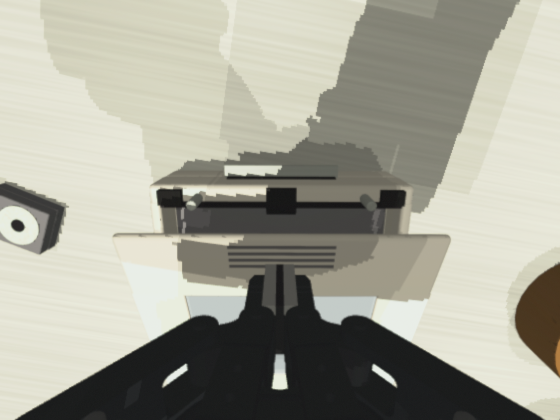

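Emit:
move_arm:
  motion:
    - [0,[0,0,-0.1],0]
    - [0,[0.05,0,-0.2],0]
    - [0,[0.2,0,-0.2],0]
    - [0,[0.33,0,-0.2],0]
    - [0,[0.33,0,-0.1],0]
    - [0,[0.33,0,0.05],0]
    - [0,[0.33,0,0.2],0]
    - [0,[0.33,0,0.32],0]
    - [0,[0.33,0,0.4],0]
    - [0,[0.33,0,0.45],0]

```text
clock: 21.15
eef_pos: [0.4609, -0.0089, 0.0855]
tool_rot: [-0.091, 0.996, 0.0, -0.001]
ft_force: [-0.0, -0.2, 0.9]
grip_width: -0.0
```

Run:
```python
from h import *
camera('top');camera('top');camera('top');o=get_obs();c=snap('wrist','w15');snap('side','s15');print(o['clock'],o['eef_pos'],o['ft_force'])
p=o['eef_pos']-np.array([.591,.0151,.064]);a=np.radians(10.55);print('f',-p[0]*np.cos(a)-p[1]*np.sin(a),'lat',-p[0]*np.sin(a)+p[1]*np.cos(a),'h',p[2])
```

```text
21.3 [ 0.46122788 -0.00894227  0.08613234] [ 0.57762378  0.01810198 -0.2891738 ]
f 0.13198036953512515 lat 0.00012458220688923993 h 0.022132339909952087
```

View pics/w15.png

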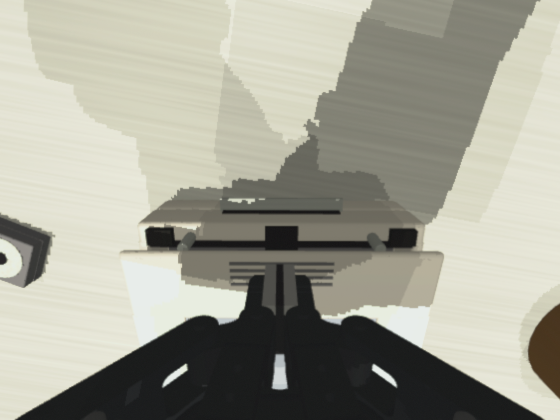

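Emit:
move_arm:
  motion:
    - [0,[0,0,0.01],0]
    - [0,[0,0,0.02],0]
    - [0,[0,0,0.03],0]
    - [0,[0,0,0.04],0]
    - [0,[0,0,0.05],0]
    - [0,[0,0,0.06],0]
    - [0,[0,0,0.07],0]
    - [0,[0,0,0.08],0]
    - [0,[0,0,0.08],0]
    - [0,[0,0,0.08],0]

```text
clock: 22.4
eef_pos: [0.4612, -0.009, 0.0823]
tool_rot: [-0.091, 0.996, 0.0, -0.0]
ft_force: [-0.4, -0.1, 0.8]
grip_width: 0.0001
```

Emit:
move_arm:
  motion:
    - [0,[0,0,0.01],0]
    - [0,[0,0,0.02],0]
    - [0,[0,0,0.03],0]
    - [0,[0,0,0.04],0]
    - [0,[0,0,0.05],0]
    - [0,[0,0,0.06],0]
    - [0,[0,0,0.06],0]
    - [0,[0,0,0.06],0]
    - [0,[0,0,0.06],0]
    - [0,[0,0,0.06],0]

```text
clock: 23.4
eef_pos: [0.4612, -0.009, 0.0794]
tool_rot: [-0.091, 0.996, -0.0, -0.0]
ft_force: [-0.7, 0.5, 2.5]
grip_width: -0.0002
```

Emit:
move_arm:
  motion:
    - [0,[0,0,0.01],0]
    - [0,[0,0,0.02],0]
    - [0,[0,0,0.03],0]
    - [0,[0,0,0.04],0]
    - [0,[0,0,0.04],0]
    - [0,[0,0,0.04],0]
    - [0,[0,0,0.04],0]
    - [0,[0,0,0.04],0]
    - [0,[0,0,0.04],0]
    - [0,[0,0,0.04],0]

```text
clock: 24.4
eef_pos: [0.4613, -0.009, 0.0773]
tool_rot: [-0.091, 0.996, 0.0, 0.0]
ft_force: [-0.9, 0.0, 2.2]
grip_width: 0.0001
```

Emit:
move_arm:
  motion:
    - [0,[0,0,0.01],0]
    - [0,[0,0,0.02],0]
    - [0,[0,0,0.03],0]
    - [0,[0,0,0.04],0]
    - [0,[0,0,0.04],0]
    - [0,[0,0,0.04],0]
    - [0,[0,0,0.04],0]
    - [0,[0,0,0.04],0]
    - [0,[0,0,0.04],0]
    - [0,[0,0,0.04],0]

```text
clock: 25.4
eef_pos: [0.4612, -0.009, 0.0758]
tool_rot: [-0.091, 0.996, -0.0, 0.0]
ft_force: [-2.8, 0.1, 6.9]
grip_width: -0.0001
```

Emit:
move_arm:
  motion:
    - [0,[0,0,0.004],0]
    - [0,[0,0,0.008],0]
    - [0,[0,0,0.012],0]
    - [0,[0,0,0.016],0]
    - [0,[0,0,0.02],0]
    - [0,[0,0,0.02],0]
    - [0,[0,0,0.02],0]
    - [0,[0,0,0.02],0]
    - [0,[0,0,0.02],0]
    - [0,[0,0,0.02],0]

```text
clock: 26.4
eef_pos: [0.4611, -0.009, 0.0749]
tool_rot: [-0.091, 0.996, -0.0, 0.0]
ft_force: [-3.9, -0.7, 8.5]
grip_width: -0.0003
```

Emit:
move_arm:
  motion:
    - [0,[0,0,0.004],0]
    - [0,[0,0,0.008],0]
    - [0,[0,0,0.012],0]
    - [0,[0,0,0.016],0]
    - [0,[0,0,0.02],0]
    - [0,[0,0,0.02],0]
    - [0,[0,0,0.02],0]
    - [0,[0,0,0.02],0]
    - [0,[0,0,0.02],0]
    - [0,[0,0,0.02],0]

```text
clock: 27.4
eef_pos: [0.4611, -0.009, 0.0739]
tool_rot: [-0.091, 0.996, -0.0, 0.0]
ft_force: [-3.6, -0.4, 9.6]
grip_width: 0.0002
```

Emit:
move_arm:
  motion:
    - [0,[0,0,0.004],0]
    - [0,[0,0,0.008],0]
    - [0,[0,0,0.012],0]
    - [0,[0,0,0.016],0]
    - [0,[0,0,0.02],0]
    - [0,[0,0,0.02],0]
    - [0,[0,0,0.02],0]
    - [0,[0,0,0.02],0]
    - [0,[0,0,0.02],0]
    - [0,[0,0,0.02],0]

```text
clock: 28.4
eef_pos: [0.461, -0.009, 0.073]
tool_rot: [-0.091, 0.996, -0.0, -0.0]
ft_force: [-4.0, 0.1, 8.6]
grip_width: 0.0003
```

Emit:
move_arm:
  motion:
    - [0,[0,0,0.004],0]
    - [0,[0,0,0.008],0]
    - [0,[0,0,0.012],0]
    - [0,[0,0,0.016],0]
    - [0,[0,0,0.02],0]
    - [0,[0,0,0.02],0]
    - [0,[0,0,0.02],0]
    - [0,[0,0,0.02],0]
    - [0,[0,0,0.02],0]
    - [0,[0,0,0.02],0]

```text
clock: 29.4
eef_pos: [0.4609, -0.009, 0.0721]
tool_rot: [-0.091, 0.996, -0.0, -0.0]
ft_force: [-4.5, -0.2, 10.1]
grip_width: 0.0002
```

Emit:
move_arm:
  motion:
    - [0,[0,0,0.004],0]
    - [0,[0,0,0.008],0]
    - [0,[0,0,0.012],0]
    - [0,[0,0,0.016],0]
    - [0,[0,0,0.02],0]
    - [0,[0,0,0.02],0]
    - [0,[0,0,0.02],0]
    - [0,[0,0,0.02],0]
    - [0,[0,0,0.02],0]
    - [0,[0,0,0.02],0]

```text
clock: 30.4
eef_pos: [0.4608, -0.009, 0.0711]
tool_rot: [-0.091, 0.996, -0.0, -0.0]
ft_force: [-4.4, -0.3, 10.9]
grip_width: -0.0005
```

Emit:
move_arm:
  motion:
    - [0,[0,0,0.004],0]
    - [0,[0,0,0.008],0]
    - [0,[0,0,0.012],0]
    - [0,[0,0,0.016],0]
    - [0,[0,0,0.02],0]
    - [0,[0,0,0.02],0]
    - [0,[0,0,0.02],0]
    - [0,[0,0,0.02],0]
    - [0,[0,0,0.02],0]
    - [0,[0,0,0.02],0]

```text
clock: 31.4
eef_pos: [0.4608, -0.009, 0.0702]
tool_rot: [-0.091, 0.996, -0.0, -0.0]
ft_force: [-4.4, 0.7, 11.3]
grip_width: -0.0004
```

Emit:
move_arm:
  motion:
    - [0,[0,0,0.004],0]
    - [0,[0,0,0.008],0]
    - [0,[0,0,0.012],0]
    - [0,[0,0,0.016],0]
    - [0,[0,0,0.02],0]
    - [0,[0,0,0.02],0]
    - [0,[0,0,0.02],0]
    - [0,[0,0,0.02],0]
    - [0,[0,0,0.02],0]
    - [0,[0,0,0.02],0]

```text
clock: 32.4
eef_pos: [0.4609, -0.009, 0.0682]
tool_rot: [-0.091, 0.996, -0.0, -0.0]
ft_force: [-3.8, -0.7, 5.2]
grip_width: -0.0002
```

The force fell from 11.3 to 5.2 N and the tool dropped 2 mm, which looks like the click. One more small press, then I'll lift and look.

Emit:
move_arm:
  motion:
    - [0,[0,0,0.004],0]
    - [0,[0,0,0.008],0]
    - [0,[0,0,0.012],0]
    - [0,[0,0,0.016],0]
    - [0,[0,0,0.016],0]
    - [0,[0,0,0.016],0]
    - [0,[0,0,0.016],0]
    - [0,[0,0,0.016],0]
    - [0,[0,0,0.016],0]
    - [0,[0,0,0.016],0]

```text
clock: 33.4
eef_pos: [0.4609, -0.0091, 0.0681]
tool_rot: [-0.091, 0.996, -0.0, -0.0]
ft_force: [-5.9, -0.7, 10.0]
grip_width: -0.0002
```

Emit:
move_arm:
  motion:
    - [0,[0,0,-0.02],0]
    - [0,[0,0,-0.06],0]
    - [0,[0,0,-0.15],0]
    - [0,[0,0,-0.3],0]
    - [0,[0,0,-0.6],0]
    - [0,[0,0,-1.0],0]
    - [0,[0,0,-1.5],0]
    - [0,[0,0,-2.0],0]
    - [0,[0,0,-2.3],0]
    - [0,[0,0,-2.3],0]

```text
clock: 34.4
eef_pos: [0.4634, -0.0089, 0.1853]
tool_rot: [-0.091, 0.996, -0.0, 0.003]
ft_force: [0.9, 0.0, -0.4]
grip_width: -0.0004
```

Run:
```python
from h import *
camera('top');camera('top');camera('top');o=get_obs();c=snap('wrist','w16');snap('side','s16');print(o['clock'],o['eef_pos'],o['ft_force'])
im=cv2.imread('pics/s16.png');cv2.imwrite('pics/c16.png',cv2.resize(im[130:270,200:340],None,fx=4,fy=4))
```

```text
34.55 [ 0.46081741 -0.00893238  0.18184741] [ 0.58837521 -0.27338537 -0.51935361]
```

View pics/c16.png

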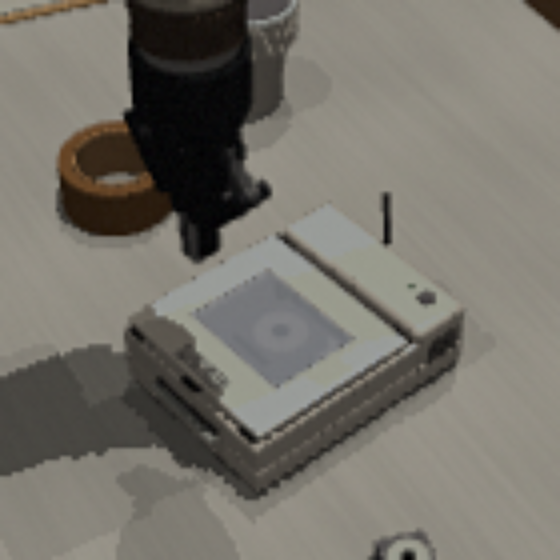

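View pics/w16.png

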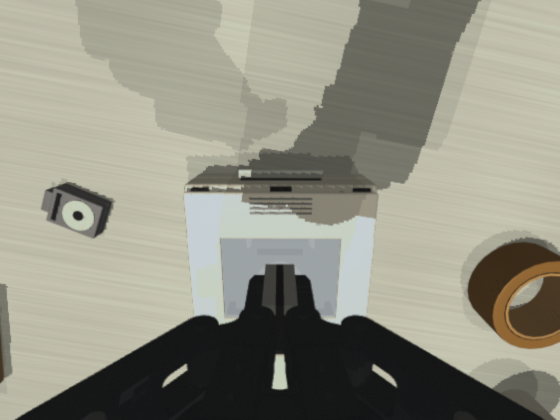

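Run:
```python
from h import *
c=load('w16');s=load('s16')
f=lambda u,v:(200+u/4-.4,130+v/4-.4)
im=cv2.imread('pics/w16.png');cv2.imwrite('pics/c17.png',cv2.resize(im[170:225,175:385],None,fx=3.8,fy=5))
for z in(.066,.070,.078):
  P=onz(c,[(185,193),(377.5,193)],z);print(z,np.linalg.norm(P[0]-P[1]),P.round(4).tolist())
P=tri(c,[(185,193),(377.5,193)],s,[f(248,440),f(130,322)]);print(P.round(4))
# predicted corners for shut vs sprung in side view
a=np.radians(10.55);R2=np.array([[np.cos(a),-np.sin(a)],[np.sin(a),np.cos(a)]])
for th in(-.01,.06):
  Q=[]
  for y in(-.078,.078):
    xy=R2@np.array([-(.146*np.cos(th)-.005*np.sin(th)),y])+[.591,.0151];Q.append([*xy,.064+.146*np.sin(th)+.005])
  pj=proj(s,Q);print(th,((pj+.4-[200,130])*4).round(1).tolist(),proj(c,Q).round(1).tolist())
```

```text
0.066 0.15445710187526668 [[0.4615, -0.0864, 0.066], [0.4336, 0.0655, 0.066]]
0.07 0.15206861433985666 [[0.4603, -0.0854, 0.07], [0.4328, 0.0642, 0.07]]
0.078 0.1472916392690366 [[0.4578, -0.0835, 0.078], [0.4312, 0.0614, 0.078]]
[[ 4.565e-01 -8.550e-02  6.670e-02  9.200e-03]
 [ 4.352e-01  6.850e-02  5.740e-02  1.000e-04]]
-0.01 [[262.0, 435.8], [128.7, 316.4]] [[182.0, 193.3], [377.6, 192.9]]
0.06 [[262.5, 425.8], [128.4, 306.5]] [[178.4, 197.4], [381.2, 196.9]]
```

View pics/c17.png

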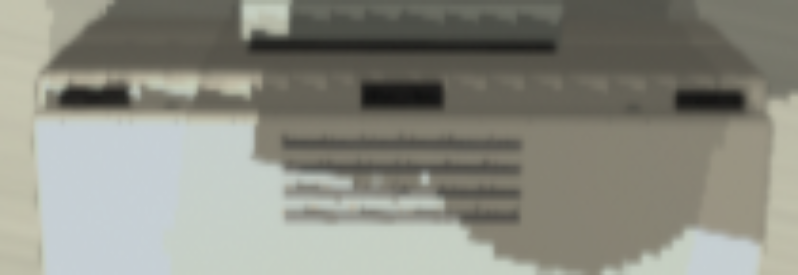

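```bash
python3 -c "
from h import *
o=get_obs();print(o['clock'],o['ft_force']);print(job_done())"
```

```text
34.65 [-0.13183277 -0.35450497  0.73287935]
the job is handed in; nothing more can be done
None
```

The label cassette is in the printer, nose to the front, and the cover is pressed shut and stays down by itself. I handed the job in at 34.7 s of the 64 s limit; handing in reports no verdict.

**Cassette:** I chose the middle-sized one and lowered it between the guides until the floor took about 10 N. Afterwards its disc measured 57 mm high (about 58 mm expected when seated) and it sat centred between the guides.

**Cover:** I swung it over and pressed it in 1 mm steps near the end. The highest force I read at the end of a step was 11.3 N upwards. It then fell to 5.2 N as the cover dropped 2 mm, which I took as the catch clicking. A last 0.8 mm press met a hard stop at 10 N. The force was only read at the end of each step, so brief peaks in between were not seen.

**Last checks:** After lifting clear, the cover's front edge in the wrist picture was at row 193 (shut predicts 193, sprung open 197). Its width in that picture also fits shut. The same corner check with the side camera was looser: one corner's rays missed each other by 9 mm and the other corner came out 57 mm high, about 10 mm too low. I therefore relied on the wrist picture. I did not measure the bystanders again at the end, but nothing came near them and in the pictures they look where they were.

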